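# Hang an unmarked weight on the sprung hook scale

### The arm

A 7-joint arm with a two-finger parallel gripper is mounted at the origin on a cart in front of the work surface, level with it; the furniture and walls round the work are solid. World frame = base frame: x ahead of the robot, y to its left, z up, the work surface at z = 0. Lengths are in m, angles in rad, forces in N, time in s.
With the tool pointing down it reaches from about 0.4 to 0.85 m from the base axis. Payload 10.4 kg.
Tool frame: the origin (TCP) lies at the very end of the fingers, on their centre line; the grasp point (between the pads) lies 19 mm behind it; z points along the fingers, y is the direction in which the jaws open and shut (so a half turn about z gives the same grasp; the last joint's range is limited). The gripper opens to 85 mm and grips with 20 to 120 N. Pads are 22 mm wide; open, the fingers measure 114 mm over their backs; the gripper's body (76 mm by 85 mm) begins 54 mm behind the grasp point. The pads swing forward as they close: fully open they stand 13 mm farther back than shut.
Start: joints at [-1.132, 0.332, -0.065, 1.46, 0.022, 1.35, -0.088], TCP at [0.278, 0.56, 0.231] pointing down, gripper open.
Joint ranges: [-2.6, 2.6], [-0.5, 2.12], [-1.47, 1.34], [0.16, 2.42], [-1.27, 4.41], [0.06, 2.06], [-2.6, 2.6]. Speed limits (rad/s): [2.22, 2.22, 2.79, 2.79, 3.14, 3.14, 3.14].

### API

Orientations are given as a unit quaternion [x, y, z, w].
In Python, from workcell import manip gives the robot as it stands.
- The arm moves only by the tool arm_command, never from a script. Its arguments are lists of equal length, an entry for each row: "slide": the shift along the tool's x, y, z in mm, a list of three; "turn": the turn about the tool's z in degrees; "grip": the closure, from 0 (fully open) to 1 (shut). In form: {"slide": [[tx, ty, tz], ...], "turn": [turn, ...], "grip": [grip, ...]}. A call has 1 to 10 rows; each row shifts and turns the commanded pose from where the row before left it, along the tool's axes as they then stand; what a row does not reach is not made up. A row lasts 1/12 s, in which the tool goes at most 41.7 mm and 7.16 degrees, less where a joint would pass 70% of its speed; a pose out of reach is approached as far as the arm can. A call with a gripper value outside its range is refused whole. The fingers move at their own pace and stop on an object; "newtons" is the grip in N (left out, the last holds). Time passes only in rows, so rows that do not move let the fingers close. It gives the time, the measured TCP pose, the force and the opening at its end, in the units of the state.
- manip.get_obs(): the state, without advancing time (a new reading comes with each control period).
- manip.camera(name): name is "side" or "top" or "wrist"; returns the picture (420x560x3 uint8, blue, green, red); there is no depth.
- manip.camera_info(name): a dict with "fx", "fy", "cx", "cy" (pixels), "rvec" (rotation vector, rad) and "tvec" (3), from world to camera coordinates, as OpenCV has them. Camera axes: x right, y down, z forward; pixel columns grow to the right and rows downward; lengths in m; the calibration is good to about 2 mm. The wrist camera is an equidistant fisheye: a pixel r from the principal point sees the ray r / f radians off the axis. A picture is of the moment at which its call begins: read the wrist's pose just before it. camera_info takes no time and is no camera call; for the wrist camera it gives the pose at the moment of the call.
- manip.hand_in(): hands the job in, once; it reports no verdict.
Trained networks look in the newest picture that a camera, given by its name, has taken for a name from the list of things; names that differ only in an ending like _2 or _b are one class to them, and where a whole thing is asked for, a point or a joint stands for the part that bears it (a point fixed in the world has none). Each returns a list of dicts, best first, with "score" (0 to 1); they miss things now and then, are a little off and sometimes report something else, mostly with a low value. They report only what shows in the picture. A call takes as long as a camera call. They do not tell look-alikes from the thing itself.
- manip.cut_out(target, camera): "pixels" (420x560 bool, what is visible of it).
- manip.tip_of(target, camera): "xyz" ([x, y, z] in m, in the coordinates of the camera as it stood for that picture, good to about 4 mm: a listed point, or the origin of a listed thing).
The state is a dict: "clock": time; "joint_pos": joint angles; "joint_velocities": joint speeds; "tau": joint torques, N m; "position": TCP position; "ee_rot": TCP orientation; "ft_force": force on the tool from outside, world axes, zero at the start; "torque": the same for the moment, N m; "grip_width": opening from 0.0 (shut) to 1.0 (fully open).
Only numpy, scipy, OpenCV 4.12 (cv2) and the standard library are available. Lean on these libraries where they do the work, as an engineer would, in place of code of your own. Each camera call takes 0.05 s, during which the arm holds its last target.

### The job

Pick up the wider of the two steel hook weights by its grip block, bring its stirrup over the hook of the spring scale and lower it slowly until the spring carries the whole weight. Only then let go, so gently that the hook neither drops nor springs up, and never press it down near its stop. Leave the weight hanging still in the dip of the hook, and the other weight and the glassware where they stand.

Things in the scene. Friction and masses are not known exactly. Their poses are not given: they have to be found in the camera images.
- weight_large: Weight to hang: upright steel cylinder 52 mm across, 36 high, mass unknown (0.22 to 0.72 kg). Its 7 mm wire stirrup lies in its y-z plane: uprights at y = +-17 mm up to 68, peak (wire centre) at 84 on the axis; opening 27 wide, on the axis clear from 36 to 79. Above, a black grip block (14 along x, 20 along y, 96 to 126 high). Origin: centre of the underside, z up; same after half a turn about z.
- weight_large_eye (a point): Point on the wide weight's axis 73.7 mm above its underside, just under the stirrup's peak: where the hook wire's centre line lies when the weight hangs in its seat. Axes as the weight's.
- weight_large_grip (a point): Middle of the wide weight's grip block, 111 mm above its underside. Take it from above, fingers on the faces 20 mm apart (closing along the weight's y), so that they stay beside the hook's wire and not over it. Axes as the weight's.
- weight_small: The other weight, not to be used: alike and as tall, but a cylinder only 36 mm across with a narrower stirrup. Origin: centre of its underside.
- spring_scale: Spring scale, fixed: grey base 130 x 110 x 12 mm; post 34 mm across and 100 high, its axis 30 mm behind (+x) the origin, white dial plate behind it up to 190 high. A plunger slides down into the post and carries the hook's arm, which reaches forward (-x) at 175 height; nothing stands above it. Origin: centre of the base's underside; z up.
- hook_seat (a point): Centre of the hook wire at the bottom of its dip, 45 mm in front (-x) of the scale's origin, 170 high unloaded; moves with the hook. Axes as the scale's. Wire 8 mm thick, along the scale's x; dip 12 long, 5 deep; the upturned tip ends 25 mm in front, its top 18 mm above this point. Thread the stirrup from in front, moving to the scale's +x with its eye 13 to 33 mm above this point, then lower.
- scale_hook (a joint): Downward travel of the hook in m, 0 unloaded, stop at 0.070. Linear spring, 130 N/m (damping 4 N s/m): a free weight of W newtons settles at W/130 m, 17 to 54 mm. While the weight is held, the travel says nothing of its mass; only the force on the hand does.
- beaker: Small glass beaker (53 x 58 x 58 mm) standing near the front; bystander. Origin: centre of its underside.
- flask: Small conical glass flask (49 mm across, 71 mm high) standing near the front; bystander. Origin: centre of its underside.
There are look-alikes about, which are no part of the job. There is more than one size of the spring_scale; the job needs the larger.

How it is judged:
By the outcome, as a careful person would: the job done as asked, in the order asked, and still so for the second after the job is handed in, with the robot touching nothing.
It also fails if it takes over 58 s, if anything falls off the work surface, if the arm or the gripper's body presses on something with over 40 N, if the wrist force passes 120 N, or if a joint passes its speed limit or range.

## Working session

There is one attempt and no reset: what is moved stays moved. The work goes in short steps, Python scripts to look and compute and a tool call to move; the robot and the scene stay as the last step left them, time stands still between calls to the robot, and variables do not carry over. Pictures are saved under pics/ and viewed, and the job is handed in when it is done.

Besides the shell and the picture viewer there is one more tool, called after ">>>" by a JSON object that holds its "method" and its "body", one argument or row to a line. arm_command: Moves the arm, as the interface text tells. Its arguments: {"type":"object","properties":{"slide":{"type":"array","items":{"type":"array","items":{"type":"number"}}},"turn":{"type":"array","items":{"type":"number"}},"grip":{"type":"array","items":{"type":"number"}},"newtons":{"type":"number"}},"required":["slide","turn","grip"]}

```bash
mkdir -p pics; ls; cat > h.py <<'E'
import numpy as np, cv2
from scipy.spatial.transform import Rotation as R
from workcell import manip
def ext(name):
    i=manip.camera_info(name); return i, cv2.Rodrigues(np.array(i['rvec'],float))[0], np.array(i['tvec'],float).ravel()
def c2w(name,p):
    i,Rm,t=ext(name); return Rm.T@(np.array(p)-t)
def proj(name,P):
    i,Rm,t=ext(name); c=Rm@np.array(P)+t
    if name=='wrist':
        th=np.arctan2(np.hypot(c[0],c[1]),c[2]); ph=np.arctan2(c[1],c[0]); return i['cx']+i['fx']*th*np.cos(ph), i['cy']+i['fy']*th*np.sin(ph)
    return i['fx']*c[0]/c[2]+i['cx'], i['fy']*c[1]/c[2]+i['cy']
def ray(name,u,v):
    i,Rm,t=ext(name); a=(u-i['cx'])/i['fx']; b=(v-i['cy'])/i['fy']
    if name=='wrist':
        r=np.hypot(a,b); d=np.array([np.sin(r)*a/r,np.sin(r)*b/r,np.cos(r)]) if r>0 else np.array([0,0,1.])
    else: d=np.array([a,b,1.])
    d=Rm.T@d; return -Rm.T@t, d/np.linalg.norm(d)
def onz(name,u,v,z):
    o,d=ray(name,u,v); return o+d*(z-o[2])/d[2]
def st():
    o=manip.get_obs(); print('t',round(o['clock'],2),'p',np.round(o['position'],4),'q',np.round(o['ee_rot'],4),'F',np.round(o['ft_force'],2),'g',round(float(o['grip_width']),3)); return o
E
python3 - <<'E'
from h import *
st()
for n in ['side','top','wrist']:
    im=manip.camera(n); cv2.imwrite(f'pics/{n}0.png',im)
    print(n,{k:np.round(v,3) for k,v in manip.camera_info(n).items()})
E
```

```text
pics
t 0.0 p [0.2783 0.5592 0.2305] q [ 2.289e-01  9.735e-01 -7.000e-04 -1.000e-04] F [-0.52  0.6   0.41] g 0.998
side {'fx': np.float64(417.247), 'fy': np.float64(417.247), 'cx': np.float64(277.657), 'cy': np.float64(211.645), 'rvec': array([ 2.569,  0.645, -0.175]), 'tvec': array([-0.447, -0.172,  1.257])}
top {'fx': np.float64(440.051), 'fy': np.float64(440.051), 'cx': np.float64(279.571), 'cy': np.float64(215.241), 'rvec': array([ 2.153, -2.143,  0.165]), 'tvec': array([-0.031,  0.539,  1.024])}
wrist {'fx': np.float64(325.192), 'fy': np.float64(325.192), 'cx': np.float64(280.78), 'cy': np.float64(208.493), 'rvec': array([-2.448, -1.515, -0.227]), 'tvec': array([-0.626, -0.037,  0.379])}
```

View pics/side0.png

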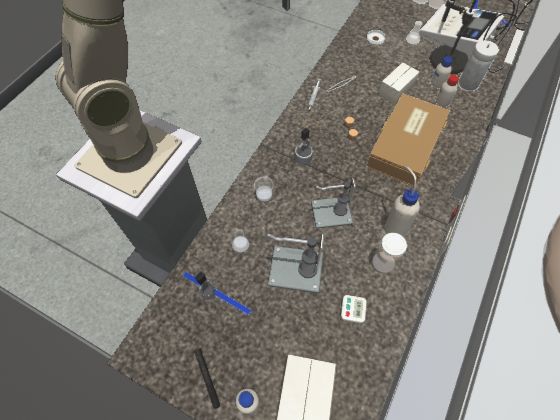

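View pics/top0.png

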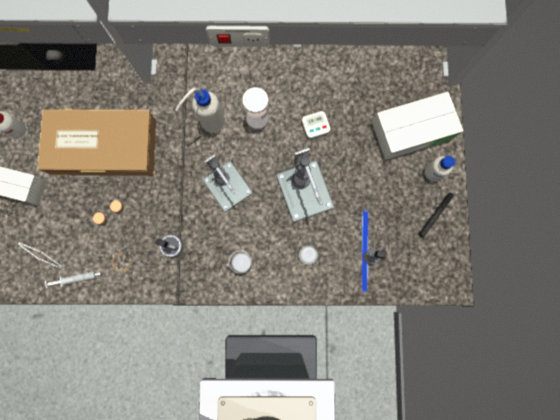

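View pics/wrist0.png

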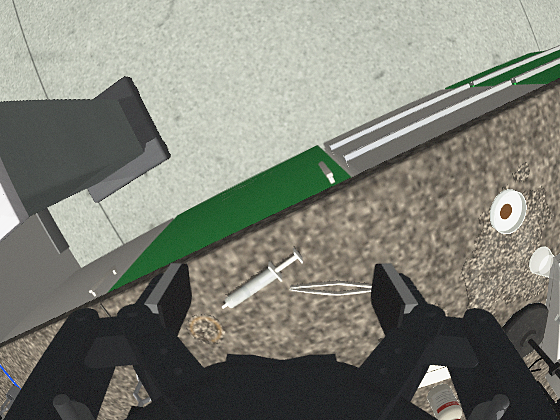

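```bash
python3 - <<'E'
from h import *
for n in ['side','top']:
  for t in ['weight_large_grip','weight_large','weight_small','spring_scale','hook_seat','beaker','flask']:
    for r in manip.tip_of(t,n)[:4]:
        P=c2w(n,r['xyz']); print(n,t,round(r['score'],2),np.round(P,4),np.round(proj(n,P)))
st()
E
```

```text
side weight_large_grip 0.61 [0.4684 0.2316 0.1202] [305. 133.]
side weight_large 0.78 [0.4727 0.2369 0.0048] [305. 157.]
side weight_small 0.51 [ 0.4405 -0.2534 -0.0008] [206. 294.]
side spring_scale 0.85 [ 0.6172  0.1063 -0.0009] [331. 212.]
side spring_scale 0.76 [ 6.096e-01 -8.960e-02 -2.000e-04] [296. 269.]
side hook_seat 0.74 [ 0.5677 -0.1033  0.1757] [279. 237.]
side beaker 0.74 [ 0.4298  0.0667 -0.0035] [265. 196.]
side flask 0.55 [ 4.465e-01 -9.990e-02  1.000e-04] [240. 245.]
top weight_large_grip 0.86 [0.4658 0.2365 0.11  ] [161. 243.]
top weight_large 0.9 [ 0.4669  0.2354 -0.0038] [173. 246.]
top weight_small 0.6 [ 0.4401 -0.2554 -0.0056] [370. 258.]
top spring_scale 0.8 [ 6.19e-01  9.92e-02 -4.00e-04] [229. 186.]
top hook_seat 0.48 [0.5856 0.0793 0.1357] [231. 188.]
top beaker 0.84 [ 0.4269  0.0654 -0.0013] [241. 262.]
top flask 0.52 [ 4.469e-01 -9.420e-02 -3.000e-04] [306. 255.]
top flask 0.3 [0.4264 0.0664 0.0022] [241. 263.]
top flask 0.29 [ 0.467   0.2311 -0.0045] [175. 246.]
t 0.85 p [0.2785 0.5596 0.2313] q [0.2288 0.9735 0.     0.    ] F [0.29 1.12 0.09] g 1.002
```

Weights that could be meant: side (305,150) / top (171,246), and side (205,290) / top (375,257). Scales: side (297,268) / top (305,190), and the smaller one at side (331,212) / top (227,186). I'll check close crops of these.

```bash
python3 - <<'E'
from h import *
s=cv2.imread('pics/side0.png'); t=cv2.imread('pics/top0.png')
c=lambda im,u,v,w:cv2.resize(im[v-w:v+w,u-w:u+w],(380,290) if 0 else (290,290),interpolation=cv2.INTER_CUBIC)
a=np.hstack([c(s,303,148,30),c(s,300,262,40)]); b=np.hstack([c(t,170,246,30),c(t,305,185,40)])
cv2.imwrite('pics/crop1.png',np.vstack([a,b]))
a=np.hstack([c(s,205,288,30),c(s,331,205,40)]); b=np.hstack([c(t,373,257,30),c(t,227,182,40)])
cv2.imwrite('pics/crop2.png',np.vstack([a,b]))
E
```

```text
(no output)
```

View pics/crop1.png

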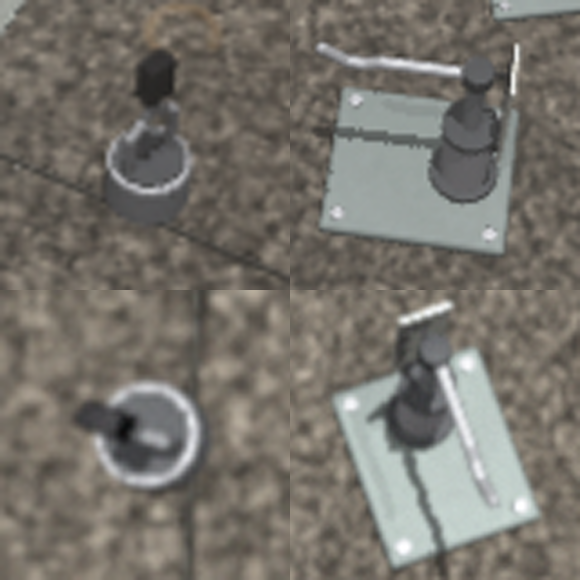

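View pics/crop2.png

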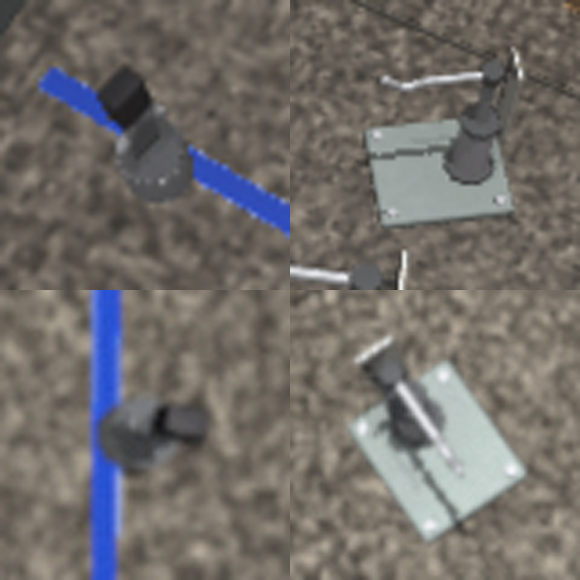

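```bash
python3 - <<'E'
from h import *
o=st()
q=R.from_quat(o['ee_rot']); Rt=q.as_matrix(); print('Rt',np.round(Rt,3))
i,Rm,t=ext('wrist'); C=-Rm.T@t
print('cam in tool',np.round(Rt.T@(C-o['position']),4),'axis',np.round(Rt.T@Rm.T,3).tolist())
c=[(276.9,174.8),(315.2,161.6),(334,207),(294,221.4)]
P=[onz('top',*p,0.012) for p in c]
P=np.array(P);print(np.round(P,4),'centre',P.mean(0))
for a,b in [(0,1),(3,2),(0,3),(1,2)]:
    d=P[b]-P[a]; print(np.linalg.norm(d),np.degrees(np.arctan2(d[1],d[0])))
d=np.array([.467,.236,.231])-o['position']; print('move tool',Rt.T@d*1000)
E
```

```text
t 0.85 p [0.2785 0.5596 0.2313] q [0.2288 0.9735 0.     0.    ] F [0.29 1.12 0.09] g 1.002
Rt [[-0.895  0.446  0.   ]
 [ 0.446  0.895  0.   ]
 [ 0.     0.    -1.   ]]
cam in tool [ 0.0756  0.001  -0.1421] axis [[-0.0, -0.956, -0.294], [1.0, -0.0, 0.0], [-0.0, -0.294, 0.956]]
[[ 0.646  -0.0218  0.012 ]
 [ 0.6807 -0.1184  0.012 ]
 [ 0.5647 -0.1643  0.012 ]
 [ 0.528  -0.0647  0.012 ]] centre [ 0.60484787 -0.09232233  0.012     ]
0.10267708889091982 -70.22492860200629
0.10615528911855883 -69.79792510995763
0.12555216211948447 -160.00737750600732
0.12482270640173329 -158.41060264345953
move tool [-3.12951427e+02 -2.05680515e+02  3.04877437e-01]
```

>>> {"method": "arm_command", "body": {
  "slide": [
    [-30,-20,0],
    [-31,-20,0],
    [-31,-20,0],
    [-31,-20,0],
    [-31,-20,0],
    [-31,-20,0],
    [-31,-20,0],
    [-31,-20,0],
    [-31,-20,0],
    [-21,-15,0]
  ],
  "turn": [0,0,0,0,0,0,0,0,0,0],
  "grip": [0,0,0,0,0,0,0,0,0,0]
}}

```text
clock: 1.68
position: [0.461, 0.2483, 0.2316]
ee_rot: [0.23, 0.973, 0.0, 0.0]
ft_force: [0.8, -0.8, -0.2]
grip_width: 0.999
```

```bash
python3 - <<'E'
from h import *
o=st(); i,Rm,t=ext('wrist')
im=manip.camera('wrist'); cv2.imwrite('pics/w1.png',im)
for tg in ['weight_large_grip','weight_large','weight_large_eye']:
    for r in manip.tip_of(tg,'wrist')[:2]: print(tg,round(r['score'],2),np.round(Rm.T@(np.array(r['xyz'])-t),4))
st()
E
```

```text
t 1.68 p [0.461  0.2483 0.2316] q [2.303e-01 9.731e-01 0.000e+00 5.000e-04] F [ 0.82 -0.82 -0.21] g 0.999
weight_large_grip 0.79 [0.468  0.2355 0.11  ]
weight_large 0.82 [ 0.4664  0.2356 -0.0025]
weight_large_eye 0.92 [0.4656 0.237  0.0752]
t 1.88 p [0.4595 0.2515 0.2315] q [ 2.296e-01  9.733e-01  3.000e-04 -0.000e+00] F [-0.06  0.85 -1.13] g 0.998
```

View pics/w1.png

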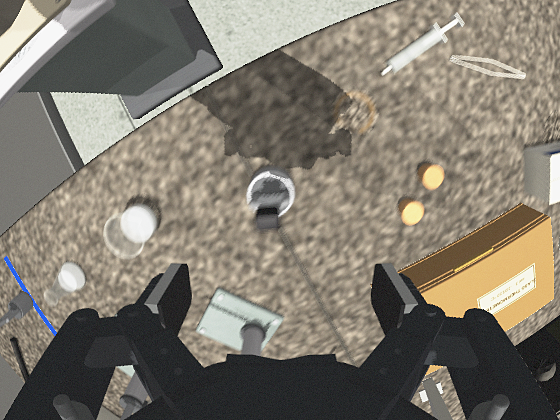

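The weight is at (268,205): block around (267,216), stirrup edge above it. I'll zoom in to get the yaw.

```bash
python3 - <<'E'
from h import *
im=cv2.imread('pics/w1.png'); c=im[165:235,232:312]
c=cv2.resize(c,(800,700)[0:2] if 0 else (640,560),interpolation=cv2.INTER_CUBIC)
c=cv2.convertScaleAbs(c,alpha=1.8,beta=20)
cv2.imwrite('pics/w1c.png',c)
E
```

```text
(no output)
```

View pics/w1c.png

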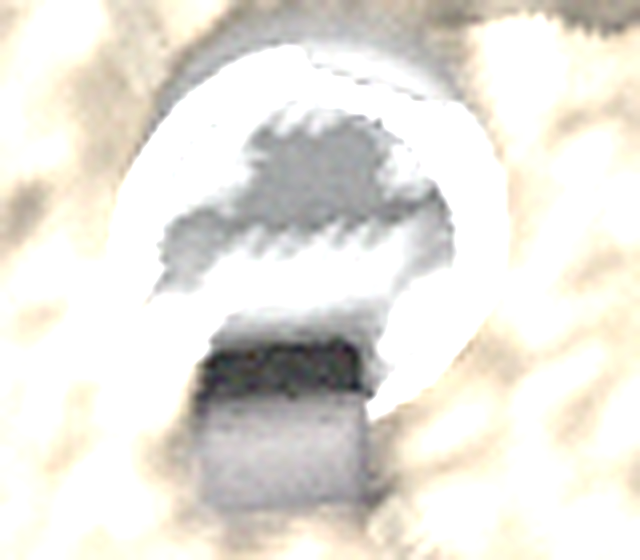

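```bash
cat > m.py <<'E'
from h import *
E
python3 - <<'E'
from h import *
# saved picture was at p=(.461,.2483) pose; shift correction by current pose difference
o=st(); q=[(197,405),(365,395),(370,497),(203,510)]
P=np.array([onz('wrist',232+u/8,165+v/8,0.126) for u,v in q]); 
P[:,:2]+=np.array([0.461,0.2483])-np.array(o['position'])[:2]
print(np.round(P,4),P.mean(0))
Q=lambda a,b:(np.linalg.norm(P[b]-P[a]),np.degrees(np.arctan2(*(P[b]-P[a])[[1,0]])))
print(Q(0,1),Q(3,2),Q(0,3),Q(1,2))
Rt=R.from_quat(o['ee_rot']).as_matrix(); print('tool y deg',np.degrees(np.arctan2(Rt[1,1],Rt[0,1])))
d=P.mean(0)-o['position']; print('move in tool',Rt.T@d*1000)
E
```

```text
t 1.88 p [0.4595 0.2515 0.2315] q [ 2.296e-01  9.733e-01  3.000e-04 -0.000e+00] F [-0.06  0.85 -1.13] g 0.998
[[0.4586 0.229  0.126 ]
 [0.4652 0.2445 0.126 ]
 [0.4752 0.2401 0.126 ]
 [0.4688 0.2242 0.126 ]] [0.46695375 0.23445185 0.126     ]
(np.float64(0.01690954570019069), np.float64(67.03487722662717)) (np.float64(0.01706603707899591), np.float64(68.26058031648705)) (np.float64(0.01126872465061473), np.float64(-24.81447419433146)) (np.float64(0.01089984077568261), np.float64(-24.074717796219012))
tool y deg 63.45543871994103
move in tool [-14.33659052 -11.95012367 105.46742308]
```

Block top centre is about (0.467, 0.235), and the weight's y axis is at about 67.5°. I'll line up over it and partly descend.

>>> {"method": "arm_command", "body": {
  "slide": [
    [-7,-6,0],
    [-7,-6,20],
    [0,0,25],
    [0,0,25],
    [0,0,22],
    [0,0,0],
    [0,0,0]
  ],
  "turn": [0,-4,0,0,0,0,0],
  "grip": [0.3,0.3,0.3,0.3,0.3,0.3,0.3]
}}

```text
clock: 2.47
position: [0.4657, 0.2351, 0.139]
ee_rot: [0.194, 0.981, -0.001, -0.001]
ft_force: [-0.5, 0.6, 0.8]
grip_width: 0.701
```

```bash
python3 - <<'E'
from h import *
o=st(); im=manip.camera('wrist'); cv2.imwrite('pics/w2.png',im[120:420,100:460].repeat(2,0).repeat(2,1))
Rt=R.from_quat(o['ee_rot']).as_matrix(); print('tool y deg',np.degrees(np.arctan2(Rt[1,1],Rt[0,1])), np.round(o['joint_pos'],2))
i,Rm,t=ext('wrist')
for tg in ['weight_large_grip','weight_large_eye']:
    for r in manip.tip_of(tg,'wrist')[:1]: print(tg,round(r['score'],2),np.round(Rm.T@(np.array(r['xyz'])-t),4))
F=[]
for k in range(6):
    manip.camera('wrist'); F.append(manip.get_obs()['ft_force'])
print(np.round(np.mean(F,0),2),np.round(np.std(F,0),2))
E
```

```text
t 2.47 p [0.4657 0.2351 0.139 ] q [ 1.94e-01  9.81e-01 -7.00e-04 -7.00e-04] F [-0.5   0.58  0.81] g 0.701
tool y deg 67.62612801814132 [-0.7   0.18  0.17  1.86 -0.03  1.11  0.65]
weight_large_grip 0.77 [0.4702 0.2347 0.1081]
weight_large_eye 0.96 [0.468  0.2348 0.0749]
[-0.12 -0.12 -0.33] [0.63 0.59 0.35]
```

View pics/w2.png

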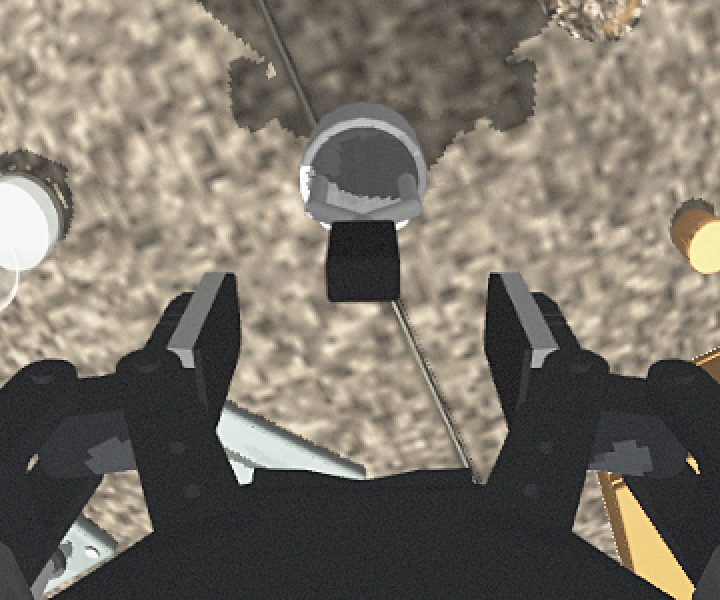

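Block at crop pixel (364,262) is centred between the fingers and square to them. I'll descend and close.

>>> {"method": "arm_command", "body": {
  "slide": [
    [-1.5,0,15],
    [0,0,20],
    [0,0,12],
    [0,0,0],
    [0,0,0],
    [0,0,0],
    [0,0,0],
    [0,0,0],
    [0,0,0],
    [0,0,0]
  ],
  "turn": [0,0,0,0,0,0,0,0,0,0],
  "grip": [0.3,0.3,0.3,0.3,0.6,0.8,0.9,0.9,0.9,0.9],
  "newtons": 40
}}

```text
clock: 3.75
position: [0.4684, 0.2344, 0.0935]
ee_rot: [0.195, 0.981, 0.001, 0.001]
ft_force: [-2.4, -2.4, 6.8]
grip_width: 0.226
```

```bash
python3 - <<'E'
from h import *
o=st(); im=manip.camera('wrist'); cv2.imwrite('pics/w3.png',im[120:420,100:460].repeat(2,0).repeat(2,1)); st()
E
```

```text
t 3.75 p [0.4684 0.2344 0.0935] q [1.948e-01 9.808e-01 5.000e-04 5.000e-04] F [-2.41 -2.45  6.77] g 0.226
t 3.8 p [0.4684 0.2343 0.0935] q [1.948e-01 9.809e-01 5.000e-04 5.000e-04] F [-1.32 -2.45  5.71] g 0.229
```

View pics/w3.png

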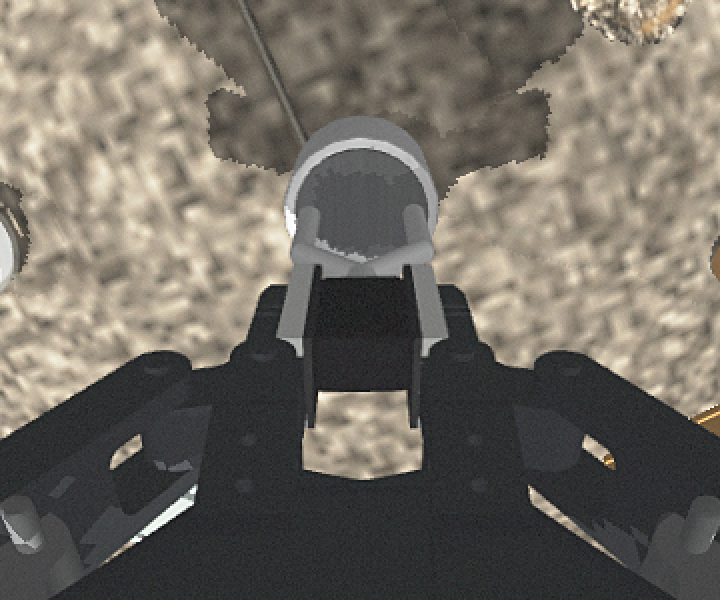

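The block at (362,333) is held squarely. I'll lift and weigh it.

>>> {"method": "arm_command", "body": {
  "slide": [
    [0,0,-5],
    [0,0,-10],
    [0,0,-20],
    [0,0,-30],
    [0,0,-40],
    [0,0,-40],
    [0,0,-20],
    [0,0,0],
    [0,0,0],
    [0,0,0]
  ],
  "turn": [0,0,0,0,0,0,0,0,0,0],
  "grip": [0.9,0.9,0.9,0.9,0.9,0.9,0.9,0.9,0.9,0.9]
}}

```text
clock: 4.63
position: [0.4669, 0.2338, 0.2556]
ee_rot: [0.195, 0.981, -0.001, -0.001]
ft_force: [-0.3, -0.3, -6.7]
grip_width: 0.228
```

```bash
python3 - <<'E'
from h import *
o=st()
F=[];T=[]
i,Rm,t=ext('wrist')
im=manip.camera('wrist'); cv2.imwrite('pics/w4.png',im[120:420,100:460].repeat(2,0).repeat(2,1))
for tg in ['weight_large','weight_large_eye']:
    for r in manip.tip_of(tg,'wrist')[:1]: print(tg,round(r['score'],2),np.round(Rm.T@(np.array(r['xyz'])-t),4))
for k in range(14):
    manip.camera('side' if k<13 else 'top'); o=manip.get_obs();F.append(o['ft_force']); T.append(o['torque'])
print(np.round(np.mean(F,0),2),np.round(np.std(F,0),2)); print(np.round(np.mean(T,0),3),np.round(np.std(T,0),3))
for n in ['top','side']:
  if n=='side': cv2.imwrite('pics/s2.png',manip.camera('side'))
  for tg in ['hook_seat','spring_scale','weight_large_eye']:
    for r in manip.tip_of(tg,n)[:3]:
        P=c2w(n,r['xyz']); print(n,tg,round(r['score'],2),np.round(P,4),np.round(proj(n,P)))
st()
E
```

```text
t 4.63 p [0.4669 0.2338 0.2556] q [ 0.1947  0.9809 -0.001  -0.0011] F [-0.26 -0.27 -6.72] g 0.228
weight_large 0.94 [0.4639 0.2331 0.1613]
weight_large_eye 0.77 [0.4642 0.2349 0.2361]
[ 0.04 -0.08 -6.06] [0.47 0.52 0.34]
[-0.006 -0.013  0.008] [0.027 0.039 0.03 ]
top hook_seat 0.48 [ 0.5631 -0.1079  0.1668] [317. 196.]
top spring_scale 0.96 [ 0.6189  0.101  -0.001 ] [228. 186.]
top spring_scale 0.59 [ 0.6094 -0.0927 -0.0007] [305. 190.]
top weight_large_eye 0.62 [0.4625 0.2341 0.2383] [145. 239.]
side hook_seat 0.69 [0.5904 0.0834 0.1375] [323. 188.]
side hook_seat 0.66 [ 0.5695 -0.1024  0.1758] [280. 237.]
side spring_scale 0.85 [ 6.104e-01 -9.010e-02 -3.000e-04] [296. 270.]
side spring_scale 0.73 [ 0.618   0.1046 -0.002 ] [331. 213.]
side weight_large_eye 0.62 [0.4688 0.2337 0.2324] [308. 103.]
t 5.83 p [0.4679 0.2342 0.2573] q [1.948e-01 9.808e-01 1.000e-04 0.000e+00] F [ 0.38 -0.21 -7.69] g 0.228
```

View pics/w4.png

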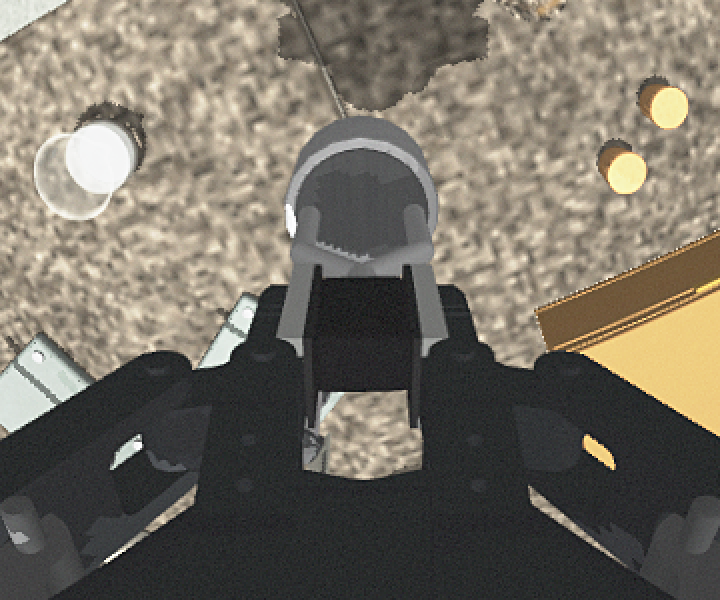

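View pics/s2.png

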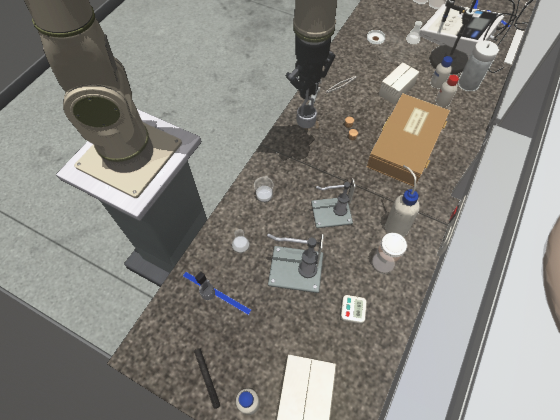

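Lifted. The force gives about 5.8 N, so I expect roughly 45 mm of travel. Now to carry it to a point in front of the hook.

>>> {"method": "arm_command", "body": {
  "slide": [
    [-8,-14,0],
    [-16,-29,0],
    [-20,-35,0],
    [-20,-35,0],
    [-20,-35,0],
    [-20,-35,0],
    [-20,-35,0],
    [-20,-35,0],
    [-20,-35,0],
    [-16,-28,0]
  ],
  "turn": [0,0,0,0,0,0,0,0,0,0],
  "grip": [0.9,0.9,0.9,0.9,0.9,0.9,0.9,0.9,0.9,0.9]
}}

```text
clock: 6.67
position: [0.5132, -0.1302, 0.2577]
ee_rot: [0.196, 0.981, -0.0, 0.001]
ft_force: [-0.2, -0.3, -6.9]
grip_width: 0.228
```

>>> {"method": "arm_command", "body": {
  "slide": [
    [0,0,0],
    [0,0,0],
    [0,0,0],
    [0,0,0],
    [0,0,0],
    [0,0,0],
    [0,0,0],
    [0,0,0],
    [0,0,0],
    [0,0,0]
  ],
  "turn": [-3,-5,-5,-5,-5,-5,-5,-5,-5,0],
  "grip": [0.9,0.9,0.9,0.9,0.9,0.9,0.9,0.9,0.9,0.9]
}}

```text
clock: 7.5
position: [0.5135, -0.1266, 0.2573]
ee_rot: [-0.18, 0.984, 0.0, 0.0]
ft_force: [-0.3, 0.3, -6.7]
grip_width: 0.223
```

```bash
cat > look.py <<'E'
import sys
from h import *
def look(tag,n=1):
    o=st(); Rt=R.from_quat(o['ee_rot']).as_matrix()
    print('tool y deg',round(np.degrees(np.arctan2(Rt[1,1],Rt[0,1])),2),'tilt',np.round(Rt[:,2],3))
    i,Rm,t=ext('wrist')
    im=manip.camera('wrist'); cv2.imwrite(f'pics/{tag}.png',im[70:420,80:480].repeat(2,0).repeat(2,1)[:600])
    cv2.imwrite(f'pics/{tag}_raw.png',im)
    for tg in ['hook_seat','weight_large_eye']:
        for r in manip.tip_of(tg,'wrist')[:2]:
            P=Rm.T@(np.array(r['xyz'])-t); print('wrist',tg,round(r['score'],2),np.round(P,4),'rel tool mm',np.round(Rt.T@(P-o['position'])*1000,1))
    return o
E
python3 - <<'E'
from look import *
look('w5')
cv2.imwrite('pics/s3.png',manip.camera('side')[200:300,190:350].repeat(4,0).repeat(4,1))
cv2.imwrite('pics/t3.png',manip.camera('top')[130:270,240:400].repeat(4,0).repeat(4,1))
E
```

```text
t 7.5 p [ 0.5135 -0.1266  0.2573] q [-1.803e-01  9.836e-01  1.000e-04  1.000e-04] F [-0.32  0.3  -6.69] g 0.223
tool y deg 110.78 tilt [ 0.  0. -1.]
wrist weight_large_eye 0.77 [ 0.5105 -0.1242  0.2389] rel tool mm [ 1.9  3.2 18.5]
wrist weight_large_eye 0.4 [ 0.4511 -0.0965 -0.0055] rel tool mm [ 47.7  50.3 262.8]
```

View pics/w5.png

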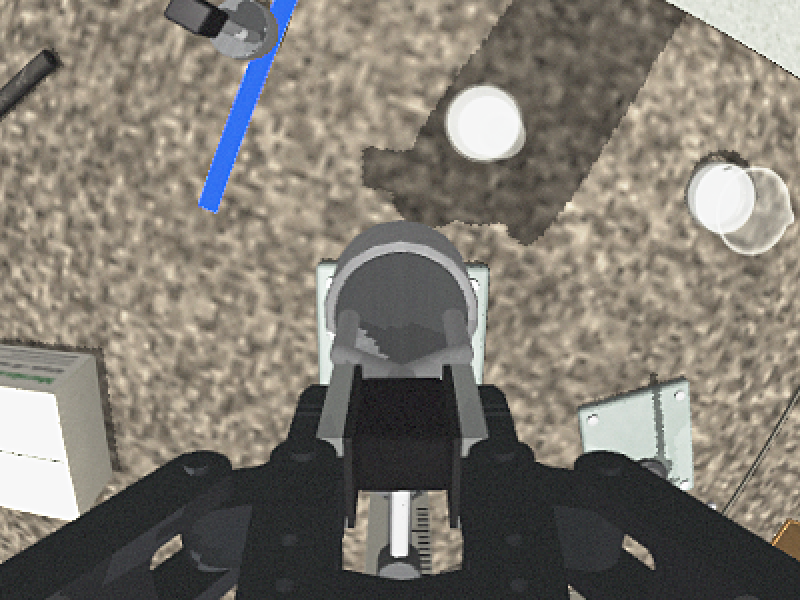

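View pics/s3.png

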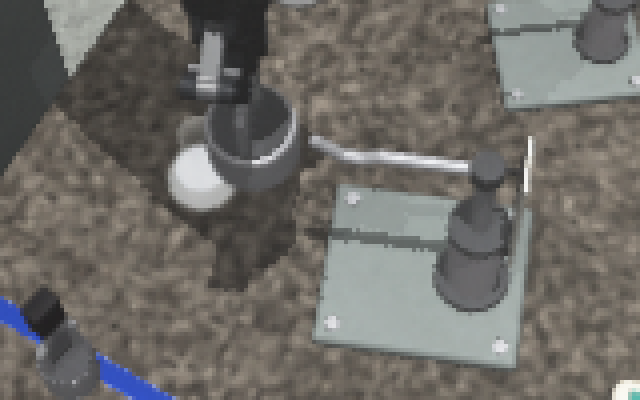

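View pics/t3.png

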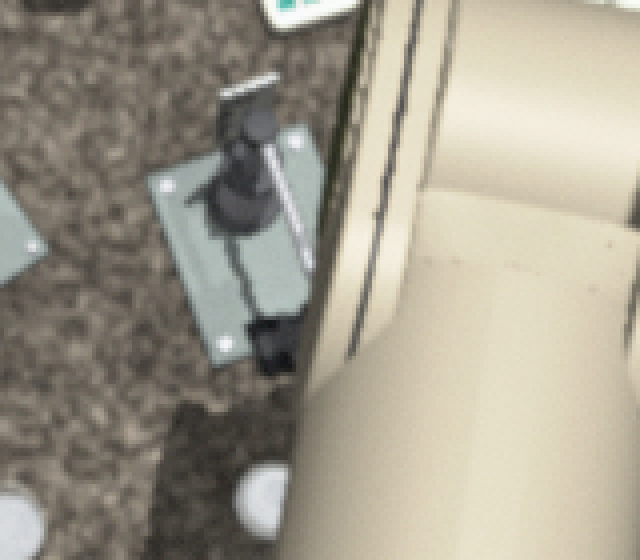

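The wrist view shows the hook arm in the gap at (400,520), in line with the weight's axis, and the scale base is symmetric about it (318–488). The side view shows the hook dip at about raw pixel (277,239).

```bash
python3 - <<'E'
from h import *
o=manip.get_obs(); p=np.array(o['position']); a=np.radians(20.8); ex=np.array([np.cos(a),np.sin(a),0]); ey=np.array([-np.sin(a),np.cos(a),0])
def inter(n,u,v):
    O,d=ray(n,u,v); s=ey@(p-O)/(ey@d); P=O+s*d; return round((P-p)@ex*1000,1),round(P[2]*1000,1)
for nm,u,v in [('dip',350,158),('dip2',345,157),('tip',311,140),('rise',375,155),('plung top c',487,160),('arm end',468,167)]:
    print(nm,inter('side',190+u/4,200+v/4))
# lateral of hook in top image (0: early picture, crop offsets 265,145 scale 3.625)
for u,v,z in [(490,500,.184),(440,375,.175)]:
    P=onz('top',265+(u-290)/3.625,145+(v-290)/3.625,z); print('top lat',(P-p)@ey*1000,'long',(P-p)@ex*1000)
# wrist hook at z .175, pixels crop (400,490..550)
for u,v in [(400,495),(400,550)]:
    P=onz('wrist',80+u/2,70+v/2,.175); print('wrist lat',(P-p)@ey*1000,(P-p)@ex*1000)
E
```

```text
dip (np.float64(55.5), np.float64(168.8))
dip2 (np.float64(52.7), np.float64(169.4))
tip (np.float64(34.0), np.float64(186.3))
rise (np.float64(69.5), np.float64(176.5))
plung top c (np.float64(131.0), np.float64(186.8))
arm end (np.float64(121.3), np.float64(175.0))
top lat 1.8578309466066458 long 33.73724350383261
top lat 0.8645850109068812 long 115.04245394168886
wrist lat -0.1707527237064859 90.1582636643648
wrist lat -0.4267239950471025 121.3791567895582
```

Hook seat is about 57 mm along the tool's -x with lateral error ≤1 mm. I'll lower 44 mm, check, then thread.

>>> {"method": "arm_command", "body": {
  "slide": [
    [0,0,8],
    [0,0,12],
    [0,0,14],
    [0,0,10],
    [0,0,0],
    [0,0,0]
  ],
  "turn": [0,0,0,0,0,0],
  "grip": [0.9,0.9,0.9,0.9,0.9,0.9]
}}

```text
clock: 8.25
position: [0.513, -0.1265, 0.2125]
ee_rot: [-0.178, 0.984, 0.0, -0.001]
ft_force: [0.1, -0.4, -6.3]
grip_width: 0.23
```

```bash
python3 - <<'E'
from look import *
look('w6')
cv2.imwrite('pics/s4.png',manip.camera('side')[200:300,190:350].repeat(4,0).repeat(4,1))
E
```

```text
t 8.25 p [ 0.513  -0.1265  0.2125] q [-1.782e-01  9.840e-01  2.000e-04 -8.000e-04] F [ 0.06 -0.39 -6.28] g 0.23
tool y deg 110.53 tilt [-0.002  0.    -1.   ]
wrist hook_seat 0.96 [ 0.5657 -0.106   0.1675] rel tool mm [-56.6   0.7  44.8]
wrist weight_large_eye 0.9 [ 0.5128 -0.1274  0.1918] rel tool mm [ 0.4 -0.8 20.6]
```

View pics/s4.png

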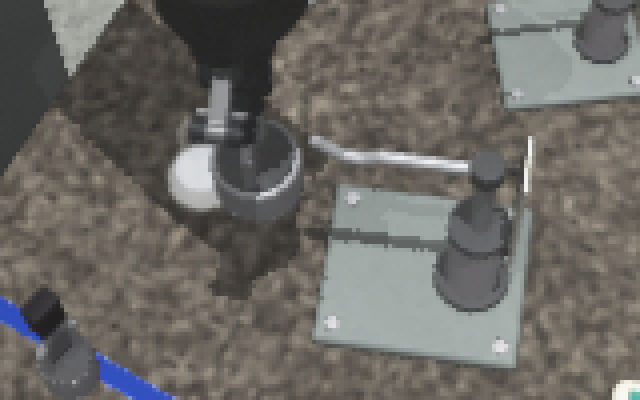

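View pics/w6.png

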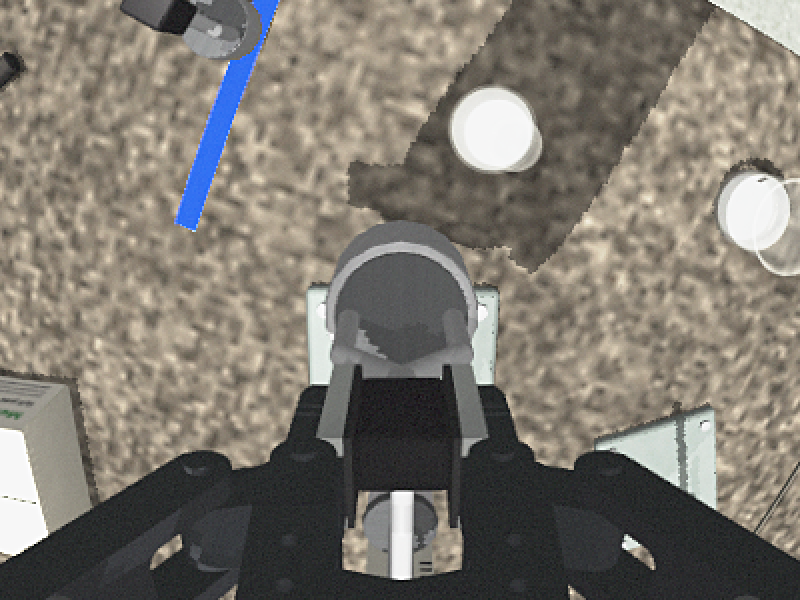

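All agree: the wrist network puts the seat at (-56.6, 0.7) relative to the tool, and the hook shows dead centre at (401,530). Threading now.

>>> {"method": "arm_command", "body": {
  "slide": [
    [-5,0,0],
    [-8,0,0],
    [-9,0.5,0],
    [-9,0,0],
    [-9,0,0],
    [-8,0,0],
    [-6,0,0],
    [-3,0,0],
    [0,0,0],
    [0,0,0]
  ],
  "turn": [0,0,0,0,0,0,0,0,0,0],
  "grip": [0.9,0.9,0.9,0.9,0.9,0.9,0.9,0.9,0.9,0.9]
}}

```text
clock: 9.28
position: [0.5665, -0.1064, 0.2131]
ee_rot: [-0.178, 0.984, -0.0, -0.0]
ft_force: [-0.0, -0.7, -6.1]
grip_width: 0.224
```

```bash
python3 - <<'E'
from look import *
look('w7')
cv2.imwrite('pics/s5.png',manip.camera('side')[200:300,190:350].repeat(4,0).repeat(4,1))
F=[]
for k in range(12):
    manip.camera('side'); F.append(manip.get_obs()['ft_force'])
print(np.round(np.mean(F,0),2))
E
```

```text
t 9.28 p [ 0.5665 -0.1064  0.2131] q [-1.782e-01  9.840e-01 -1.000e-04 -3.000e-04] F [-0.04 -0.72 -6.05] g 0.224
tool y deg 110.53 tilt [-0.001 -0.    -1.   ]
wrist hook_seat 0.85 [0.5899 0.0869 0.1365] rel tool mm [-89.8 172.8  76.6]
wrist hook_seat 0.81 [ 0.5663 -0.106   0.169 ] rel tool mm [ 0.1  0.4 44.2]
wrist weight_large_eye 0.86 [ 0.5642 -0.1059  0.1936] rel tool mm [ 2.   1.2 19.5]
[-0.05 -0.15 -6.26]
```

View pics/s5.png

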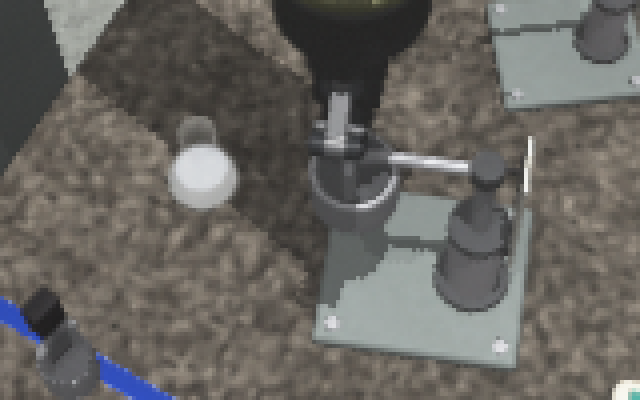

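View pics/w7.png

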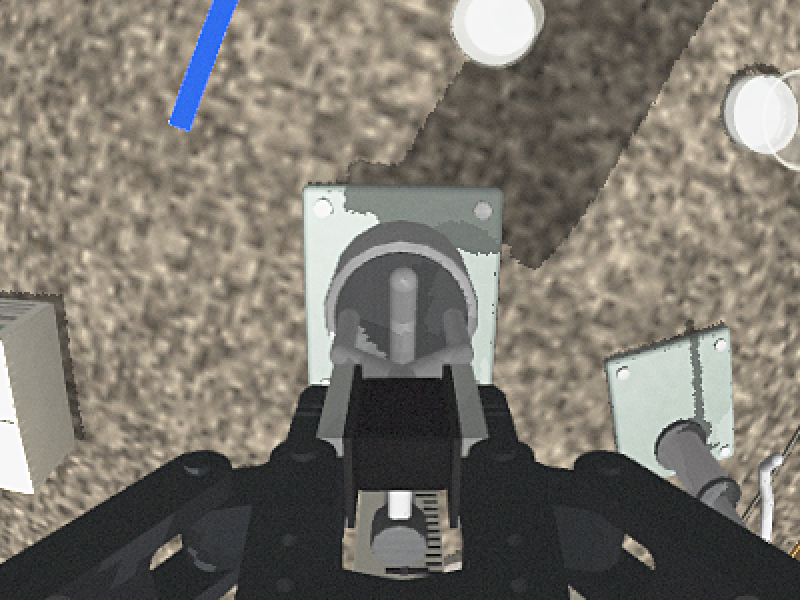

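Threaded: the hook tip at (403,275) sits centred inside the stirrup. I'll lower slowly onto the spring.

>>> {"method": "arm_command", "body": {
  "slide": [
    [0,0,2],
    [0,0,3],
    [0,0,3],
    [0,0,3],
    [0,0,3],
    [0,0,2],
    [0,0,2],
    [0,0,2],
    [0,0,2],
    [0,0,2]
  ],
  "turn": [0,0,0,0,0,0,0,0,0,0],
  "grip": [0.9,0.9,0.9,0.9,0.9,0.9,0.9,0.9,0.9,0.9]
}}

```text
clock: 10.92
position: [0.5667, -0.1061, 0.1892]
ee_rot: [-0.178, 0.984, 0.0, 0.0]
ft_force: [0.1, -0.3, -6.5]
grip_width: 0.23
```

>>> {"method": "arm_command", "body": {
  "slide": [
    [0,0,2],
    [0,0,2],
    [0,0,2],
    [0,0,2],
    [0,0,2],
    [0,0,2],
    [0,0,2],
    [0,0,2],
    [0,0,1],
    [0,0,0]
  ],
  "turn": [0,0,0,0,0,0,0,0,0,0],
  "grip": [0.9,0.9,0.9,0.9,0.9,0.9,0.9,0.9,0.9,0.9]
}}

```text
clock: 11.75
position: [0.5667, -0.1061, 0.1721]
ee_rot: [-0.178, 0.984, 0.0, 0.0]
ft_force: [0.5, -0.1, -4.8]
grip_width: 0.226
```

```bash
cat > frc.py <<'E'
from h import *
def frc(n=16):
    F=[];Z=[];T=[]
    for k in range(n):
        manip.camera('wrist'); o=manip.get_obs(); F.append(o['ft_force']);Z.append(o['position']);T.append(o['torque'])
    print('t',round(o['clock'],2),'F',np.round(np.mean(F,0),2),'se',np.round(np.std(F,0)/np.sqrt(n),2),'p',np.round(np.mean(Z,0),4),'T',np.round(np.mean(T,0),3))
E
python3 - <<'E'
from look import *
from frc import frc
frc(16)
look('w8')
cv2.imwrite('pics/s6.png',manip.camera('side')[200:300,190:350].repeat(4,0).repeat(4,1))
E
```

```text
t 12.55 F [ 0.15  0.33 -4.13] se [0.12 0.1  0.11] p [ 0.5667 -0.1061  0.1724] T [0.067 0.016 0.011]
t 12.55 p [ 0.5667 -0.1061  0.1723] q [-1.783e-01  9.840e-01  1.000e-04  1.000e-04] F [ 0.64  0.85 -4.7 ] g 0.23
tool y deg 110.54 tilt [ 0.  0. -1.]
wrist hook_seat 0.67 [0.591  0.0842 0.1358] rel tool mm [-89.6 169.7  36.6]
wrist hook_seat 0.64 [ 0.5682 -0.1084  0.1505] rel tool mm [-0.6 -2.7 21.8]
wrist weight_large_eye 0.82 [ 0.5646 -0.1058  0.1503] rel tool mm [ 1.9  1.  22. ]
```

View pics/w8.png

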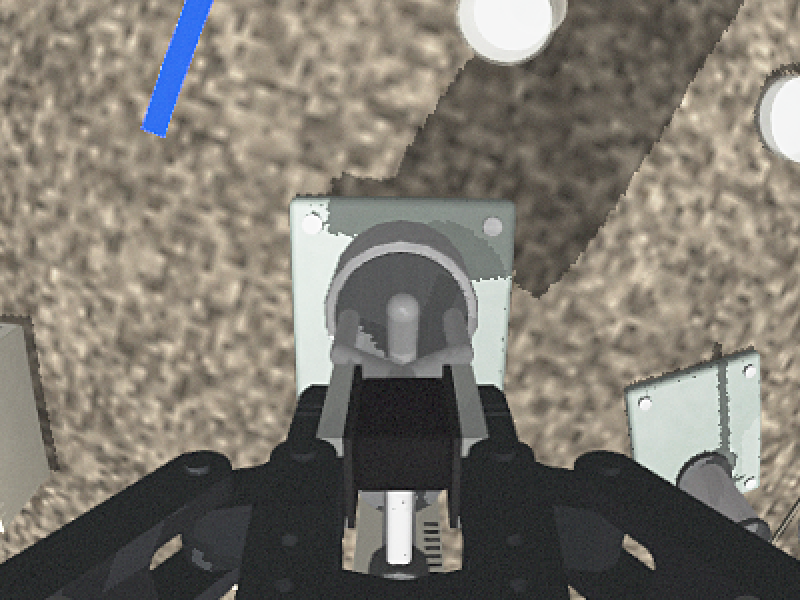

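View pics/s6.png

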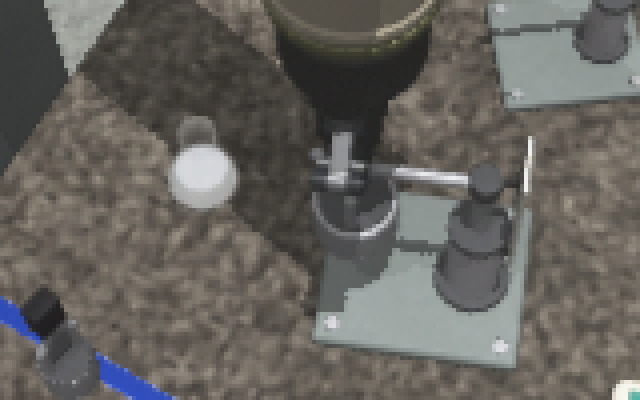

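Contact made: the load on the hand dropped by about 2 N over about 16 mm. I'll keep lowering.

>>> {"method": "arm_command", "body": {
  "slide": [
    [0,0,1],
    [0,0,2],
    [0,0,2],
    [0,0,3],
    [0,0,3],
    [0,0,3],
    [0,0,3],
    [0,0,2],
    [0,0,1],
    [0,0,0]
  ],
  "turn": [0,0,0,0,0,0,0,0,0,0],
  "grip": [0.9,0.9,0.9,0.9,0.9,0.9,0.9,0.9,0.9,0.9]
}}

```text
clock: 13.58
position: [0.5667, -0.1061, 0.1522]
ee_rot: [-0.178, 0.984, 0.0, 0.0]
ft_force: [-0.1, 0.3, -0.7]
grip_width: 0.228
```

```bash
python3 - <<'E'
from frc import frc
frc(30)
E
```

```text
t 15.08 F [ 0.23  0.36 -1.48] se [0.1  0.11 0.11] p [ 0.5667 -0.1061  0.1523] T [0.114 0.005 0.001]
```

>>> {"method": "arm_command", "body": {
  "slide": [
    [0,0,1],
    [0,0,1.5],
    [0,0,1.5],
    [0,0,1.5],
    [0,0,1.5],
    [0,0,1.5],
    [0,0,1],
    [0,0,0.5],
    [0,0,0],
    [0,0,0]
  ],
  "turn": [0,0,0,0,0,0,0,0,0,0],
  "grip": [0.9,0.9,0.9,0.9,0.9,0.9,0.9,0.9,0.9,0.9]
}}

```text
clock: 15.92
position: [0.5667, -0.1061, 0.1424]
ee_rot: [-0.178, 0.984, 0.0, 0.0]
ft_force: [0.7, 0.4, -0.1]
grip_width: 0.227
```

```bash
python3 - <<'E'
from frc import *
frc(50)
cv2.imwrite('pics/s7.png',manip.camera('side')[200:300,190:350].repeat(4,0).repeat(4,1))
im=manip.camera('wrist'); cv2.imwrite('pics/w9.png',im[70:420,80:480].repeat(2,0).repeat(2,1)[:600])
E
```

```text
t 18.42 F [ 0.44  0.54 -0.19] se [0.07 0.06 0.06] p [ 0.5667 -0.1061  0.1423] T [ 0.118 -0.086 -0.007]
```

View pics/s7.png

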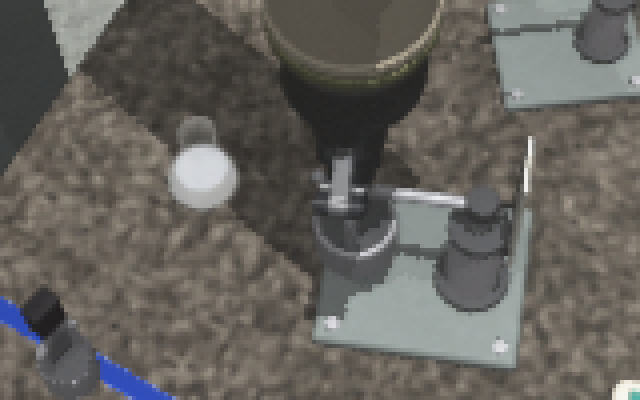

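View pics/w9.png

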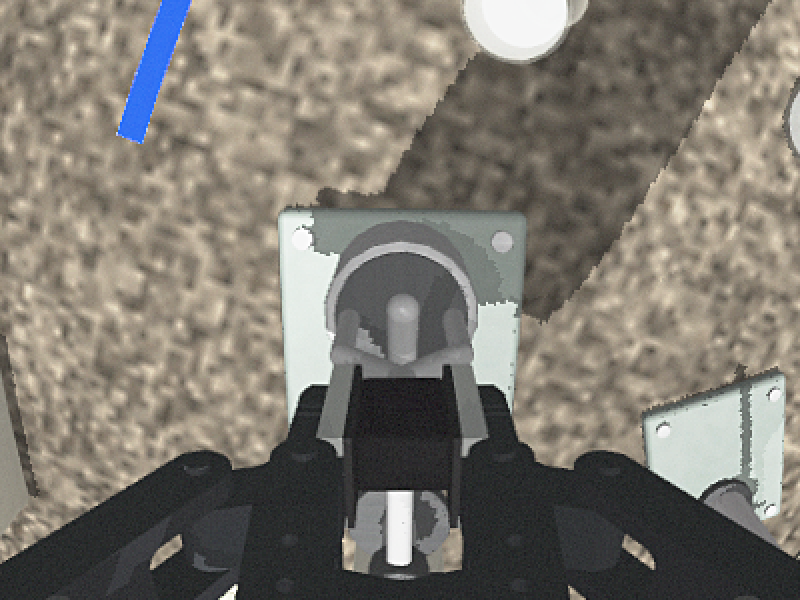

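Residual load is -0.19 N, close to the unloaded baseline. There is a small side force of about 0.6 N along the hook, so I'll nudge to relieve it.

>>> {"method": "arm_command", "body": {
  "slide": [
    [-0.5,0.3,0],
    [-0.5,0.3,0.5],
    [0,0,0.3],
    [0,0,0],
    [0,0,0]
  ],
  "turn": [0,0,0,0,0],
  "grip": [0.9,0.9,0.9,0.9,0.9]
}}

```text
clock: 18.93
position: [0.567, -0.1058, 0.1413]
ee_rot: [-0.178, 0.984, -0.0, -0.0]
ft_force: [-3.2, -1.6, -0.2]
grip_width: 0.225
```

```bash
python3 - <<'E'
from frc import *
frc(50)
E
```

```text
t 21.43 F [-3.62 -3.73 -0.  ] se [0.08 0.08 0.07] p [ 0.567  -0.1057  0.1414] T [-0.922  0.885 -0.01 ]
```

The nudge was stiffer than expected and overshot, so I'll back it off.

>>> {"method": "arm_command", "body": {
  "slide": [
    [0.4,-0.25,0],
    [0.5,-0.25,0],
    [0,0,0],
    [0,0,0],
    [0,0,0]
  ],
  "turn": [0,0,0,0,0],
  "grip": [0.9,0.9,0.9,0.9,0.9]
}}

```text
clock: 21.85
position: [0.5669, -0.1058, 0.1415]
ee_rot: [-0.178, 0.984, 0.0, 0.0]
ft_force: [-2.0, -1.3, 0.2]
grip_width: 0.227
```

```bash
python3 - <<'E'
from frc import *
frc(40)
E
```

```text
t 23.85 F [-1.01 -0.74 -0.21] se [0.11 0.11 0.06] p [ 0.5668 -0.1059  0.1415] T [-0.206  0.229 -0.007]
```

>>> {"method": "arm_command", "body": {
  "slide": [
    [0.2,-0.1,0],
    [0,0,0],
    [0,0,0],
    [0,0,0],
    [0,0,0],
    [0,0,0]
  ],
  "turn": [0,0,0,0,0,0],
  "grip": [0.9,0.9,0.85,0.82,0.8,0.79],
  "newtons": 20
}}

```text
clock: 24.35
position: [0.5667, -0.106, 0.1415]
ee_rot: [-0.178, 0.984, 0.0, 0.0]
ft_force: [0.9, 1.0, -0.1]
grip_width: 0.232
```

```bash
python3 - <<'E'
from frc import *
frc(24); st()
E
```

```text
t 25.55 F [ 1.    1.78 -0.09] se [0.12 0.1  0.1 ] p [ 0.5666 -0.1061  0.1415] T [ 0.355 -0.243 -0.009]
t 25.55 p [ 0.5666 -0.1061  0.1415] q [-1.783e-01  9.840e-01  1.000e-04  1.000e-04] F [ 1.09  1.72 -0.47] g 0.226
```

Only about 0.2–0.3 mm of side strain remains. Opening in small steps.

>>> {"method": "arm_command", "body": {
  "slide": [
    [-0.1,0.1,0],
    [0,0,0],
    [0,0,0],
    [0,0,0],
    [0,0,0],
    [0,0,0],
    [0,0,0],
    [0,0,0],
    [0,0,0],
    [0,0,0]
  ],
  "turn": [0,0,0,0,0,0,0,0,0,0],
  "grip": [0.79,0.79,0.78,0.775,0.77,0.765,0.76,0.755,0.75,0.745]
}}

```text
clock: 26.38
position: [0.5665, -0.1062, 0.1414]
ee_rot: [-0.178, 0.984, -0.0, -0.0]
ft_force: [-0.4, 0.0, -0.1]
grip_width: 0.255
```

```bash
python3 - <<'E'
from frc import *
st();frc(10)
im=manip.camera('wrist'); cv2.imwrite('pics/w10.png',im[70:420,80:480].repeat(2,0).repeat(2,1)[:600])
E
```

```text
t 26.38 p [ 0.5665 -0.1062  0.1414] q [-1.782e-01  9.840e-01 -0.000e+00 -1.000e-04] F [-0.45  0.01 -0.09] g 0.255
t 26.88 F [-0.   -0.28 -0.02] se [0.14 0.19 0.11] p [ 0.5666 -0.106   0.1415] T [-0.018 -0.008 -0.014]
```

View pics/w10.png

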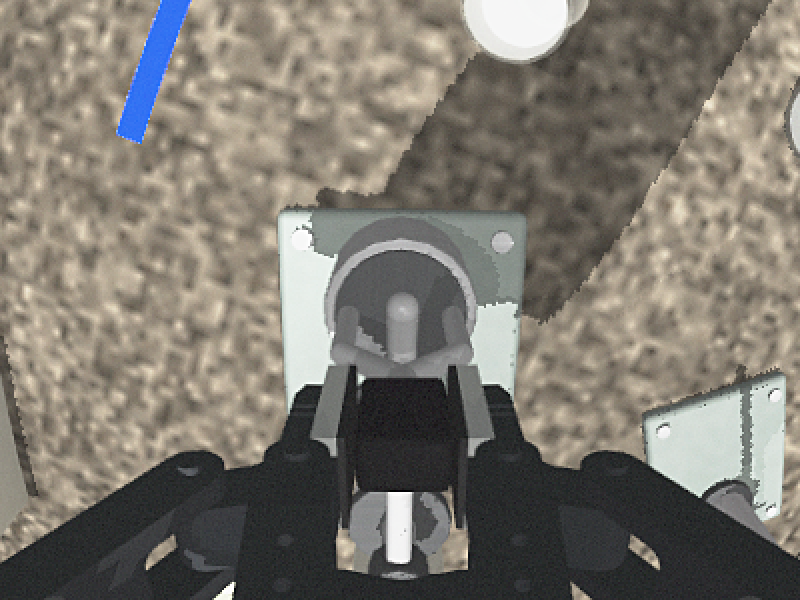

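The weight hangs free, barely moved. I'll open wider and go straight up.

>>> {"method": "arm_command", "body": {
  "slide": [
    [0,0,0],
    [0,0,0],
    [0,0,0],
    [0,0,0],
    [0,0,0],
    [0,0,0],
    [0,0,-3],
    [0,0,-6],
    [0,0,-10],
    [0,0,-15]
  ],
  "turn": [0,0,0,0,0,0,0,0,0,0],
  "grip": [0.72,0.69,0.65,0.6,0.55,0.5,0.5,0.5,0.5,0.5]
}}

```text
clock: 27.77
position: [0.5662, -0.106, 0.1758]
ee_rot: [-0.178, 0.984, 0.0, -0.001]
ft_force: [-0.1, -0.2, 0.3]
grip_width: 0.5
```

>>> {"method": "arm_command", "body": {
  "slide": [
    [0,0,-20],
    [0,0,-25],
    [0,0,-25],
    [0,0,-25],
    [0,0,-10],
    [0,0,0]
  ],
  "turn": [0,0,0,0,0,0],
  "grip": [0.5,0.5,0.5,0.5,0.5,0.5]
}}

```text
clock: 28.27
position: [0.5677, -0.1064, 0.2839]
ee_rot: [-0.178, 0.984, -0.0, 0.003]
ft_force: [0.4, -0.0, -0.1]
grip_width: 0.5
```

```bash
python3 - <<'E'
from look import *
look('w11')
cv2.imwrite('pics/s8.png',manip.camera('side')[200:300,190:350].repeat(4,0).repeat(4,1))
for tg in ['hook_seat','weight_large_eye','weight_small','beaker','flask']:
    for r in manip.tip_of(tg,'side')[:2]: print(tg,round(r['score'],2),np.round(c2w('side',r['xyz']),4))
a=manip.camera('side')
for k in range(6): manip.camera('top')
b=manip.camera('side'); print('diff',np.abs(a[215:290,255:330].astype(int)-b[215:290,255:330]).max())
st()
E
```

```text
t 28.27 p [ 0.5677 -0.1064  0.2839] q [-1.782e-01  9.840e-01 -4.000e-04  2.500e-03] F [ 0.41 -0.01 -0.15] g 0.5
tool y deg 110.53 tilt [ 0.005  0.    -1.   ]
wrist hook_seat 0.78 [0.59   0.0847 0.135 ] rel tool mm [-87.1 171.4 149. ]
wrist hook_seat 0.74 [ 0.567  -0.1061  0.1149] rel tool mm [  1.4   0.9 169. ]
hook_seat 0.56 [0.5887 0.0824 0.134 ]
hook_seat 0.5 [ 4.425e-01 -9.940e-02  4.000e-04]
weight_large_eye 0.91 [ 0.5677 -0.1066  0.1208]
weight_small 0.55 [ 0.4403 -0.2508  0.0006]
beaker 0.44 [4.297e-01 6.920e-02 4.000e-04]
flask 0.84 [ 0.4444 -0.1008  0.0009]
diff 44
t 29.12 p [ 0.5666 -0.106   0.2805] q [-1.783e-01  9.840e-01  0.000e+00  1.000e-04] F [-0.13  0.22 -0.42] g 0.503
```

View pics/w11.png

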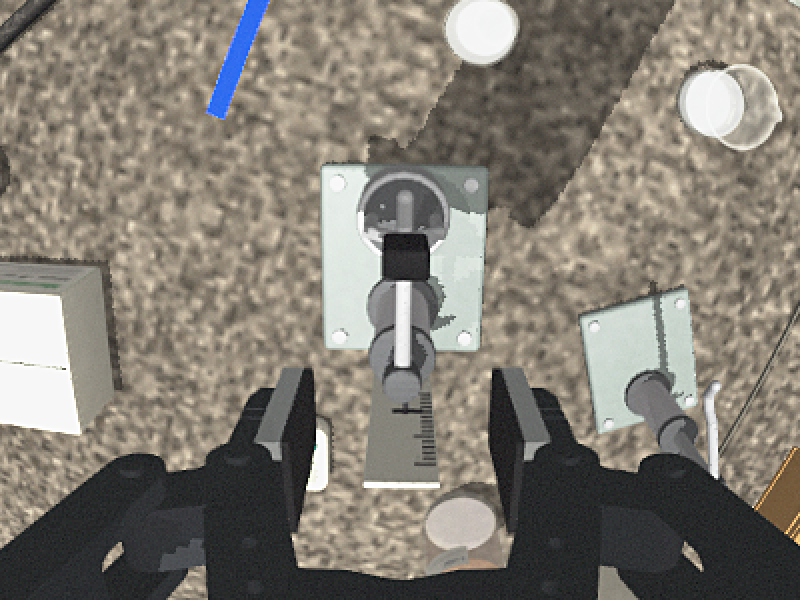

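View pics/s8.png

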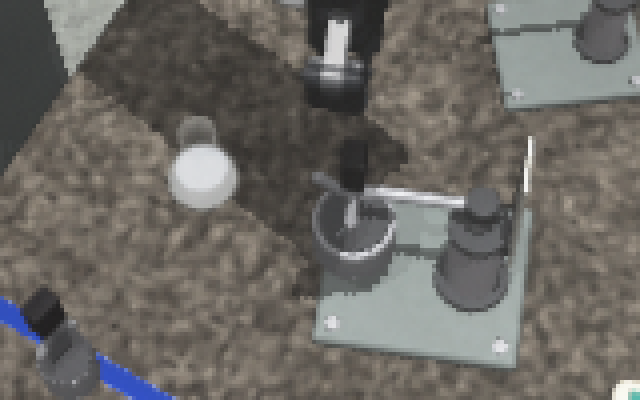

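The weight hangs on the hook: block at (406,257) in the wrist view, stirrup over the wire. I'll wait for it to settle and check that it is still.

>>> {"method": "arm_command", "body": {
  "slide": [
    [0,0,0],
    [0,0,0],
    [0,0,0],
    [0,0,0],
    [0,0,0],
    [0,0,0],
    [0,0,0],
    [0,0,0],
    [0,0,0],
    [0,0,0]
  ],
  "turn": [0,0,0,0,0,0,0,0,0,0],
  "grip": [0.5,0.5,0.5,0.5,0.5,0.5,0.5,0.5,0.5,0.5]
}}

```text
clock: 29.95
position: [0.5666, -0.1061, 0.2805]
ee_rot: [-0.178, 0.984, 0.0, 0.0]
ft_force: [-0.2, -0.2, -0.9]
grip_width: 0.499
```

```bash
python3 - <<'E'
from h import *
ref=None
for k in range(24):
    im=cv2.cvtColor(manip.camera('wrist'),cv2.COLOR_BGR2GRAY)
    x0,y0=80+360//2,70+175//2
    c=np.float32(im[y0:y0+60,x0-5:x0+50])
    if ref is None: ref=c; cv2.imwrite('pics/c.png',cv2.resize(np.uint8(c),None,fx=8,fy=8))
    else:
        s,_=cv2.phaseCorrelate(ref,c); print(np.round(s,2),end=' ')
im=manip.camera('wrist'); cv2.imwrite('pics/w12.png',im[70:370,80:480].repeat(2,0).repeat(2,1))
st()
E
```

```text
[ 0.04 -0.02] [ 0.02 -0.03] [ 0.01 -0.03] [ 0.04 -0.03] [-0.02 -0.01] [ 0.01 -0.05] [ 0.02 -0.01] [-0.01  0.01] [ 0.02 -0.01] [0.02 0.02] [-0.01 -0.01] [-0.01 -0.  ] [-0.01 -0.03] [ 0.02 -0.02] [ 0.03 -0.02] [ 0.02 -0.05] [ 0.01 -0.01] [-0. -0.] [ 0.04 -0.03] [-0.02  0.01] [ 0.   -0.05] [ 0.   -0.03] [-0.01 -0.03] t 31.2 p [ 0.5666 -0.1061  0.2805] q [-0.1783  0.984   0.      0.    ] F [0.18 0.47 0.01] g 0.501
```

View pics/w12.png

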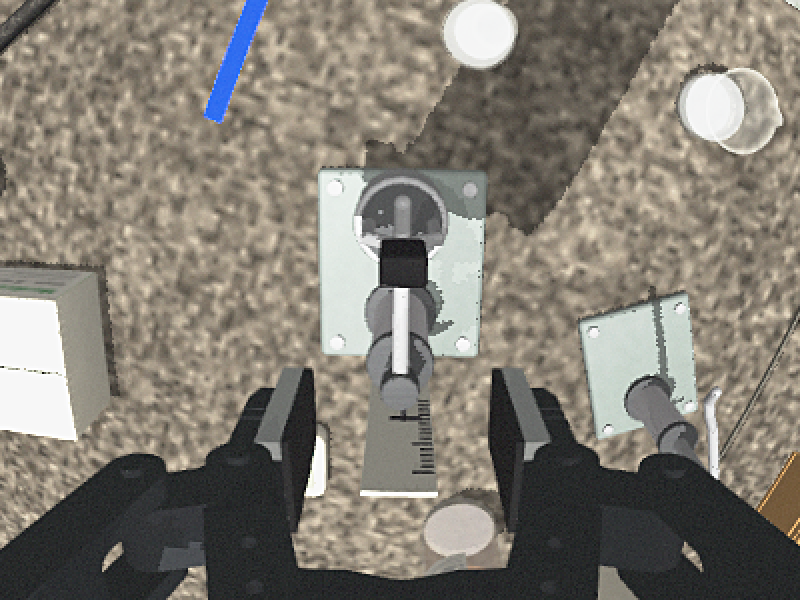

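Perfectly still: image shift stayed under 0.05 px for 1.2 s, the robot is clear, and the bystanders stand where they were. Handing in.

```bash
python3 -c "
from workcell import manip; print(manip.hand_in())"
```

```text
the job is handed in; nothing more can be done
None
```

The wide weight now hangs still in the dip of the larger scale's hook, and I handed the job in at about 31 s of the 58 s allowed. I gripped it by its block and threaded the stirrup from in front. I then lowered it until the hand carried about 0 N, and opened the fingers in small steps.

**Last checks:**
- **Weight:** it came to about 6 N. The hook travelled about 46 mm, well short of its 70 mm stop.
- **At release:** the vertical force on the hand stayed within noise of zero, and the pictures showed no visible drop or spring-up.
- **Stillness:** the hanging weight moved less than 0.05 px over about 1.2 s.
- **Bystanders:** the small weight, beaker and flask were found within 4 mm of where they started, which is about as well as the networks can tell.

**What did not go cleanly:**
- **Side nudge:** before release I moved the hand sideways to relieve a small side force. It overshot and briefly pushed with about 5 N, so I backed it off. About 2 N of side force remained just before the fingers opened, and it vanished on release.
- **Hook-seat detections:** in the last side picture the network missed the larger scale's hook seat and reported the smaller scale's hook and the flask instead. The wrist view put it at 115 mm high, against about 124 mm expected from the travel. The side view put the weight's eye at 121 mm.

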